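Fold the empty laundry crate flat

ROBOT

A 6-joint arm with a two-finger parallel gripper is mounted at the origin on the work surface. World frame = base frame: x ahead of the robot, y to its left, z up, the work surface at z = 0. Lengths are in m, angles in degrees, forces in N, time in s.
With the tool pointing down it reaches from about 0.3 to 0.75 m from the base axis. Payload 8.5 kg.
Tool frame: the origin (TCP) lies at the very end of the fingers, on their centre line; the grasp point (between the pads) lies 19 mm behind it; z points along the fingers, y is the line along which they close (so a half turn about z gives the same grasp; the last joint's range is limited). The gripper opens to 85 mm and grips with 20 to 120 N. Pads are 22 mm wide; open, the fingers measure 114 mm over their backs; the gripper's body (76 mm by 85 mm) begins 54 mm behind the grasp point. The pads swing forward as they close: fully open they stand 13 mm farther back than shut.
Start: joints at [-80.575, 21.807, 74.336, -0, 83.858, -12.336], TCP at [0.204, -0.511, 0.231] pointing down, gripper open.
Joint ranges: [-178.18, 178.18], [-50.72, 133.34], [12.68, 142.11], [-81.47, 261.47], [9.98, 163.14], [-165.26, 165.26]. Speed limits (degrees/s): [136.94, 136.94, 180, 180, 180, 180].

INTERFACE

Orientations are given as a 3x3 rotation matrix whose columns are the frame's x, y, z axes.
In Python, from rig import env gives the robot as it stands.
- The arm moves only by the tool move_arm, never from a script. Its argument "plan" is a list of rows, each a list of 7 numbers: the turn, a rotation vector about the tool's x, y, z in degrees, then the shift along the tool's x, y, z in cm, then the gripper command: -1 is shut, 1 is fully open, values between are in proportion. In form: [[ax, ay, az, tx, ty, tz, jaw], ...]. A call has 1 to 5 rows; each row is the pose to reach, as a shift and turn from the pose commanded when the call began, along the tool's axes at that moment; what a row does not reach only later rows make up. A row lasts 1/10 s, in which the tool goes at most 50 mm and 8.59 degrees, less where a joint would pass 70% of its speed; a pose out of reach is approached as far as the arm can. A call with a gripper value outside its range is refused whole. The fingers move at their own pace and stop on an object; "squeeze" is the grip in N (left out, the last holds). Time passes only in rows, so rows that repeat a pose let the fingers close. It gives the time, the measured TCP pose, the force, the opening and the grip force at its end, in the units of the state.
- env.observe(): the state, without advancing time (a new reading comes with each control period).
- env.get_image(name): name is "scene" or "top"; returns a dict with "color" (384x512x3 uint8, red, green, blue), "fov_y" (degrees; the focal length in pixels is half the picture's height over the tangent of half this angle, whatever the lens; pixels are square), "cx", "cy" (the principal point, pixels), "distortion" ([k1, k2, p1, p2, k3] as OpenCV has them; the pictures are not rectified), "R" (3x3) and "t" (3): a world point X has camera coordinates R X + t. Camera axes: x right, y down, z forward; pixel columns grow to the right and rows downward; lengths in m; the calibration is good to about 2 mm. A picture is of the moment at which its call begins. There is no depth.
- env.close_job(): hands the job in; it is judged then, once.
Trained networks look in a picture, given as the dict that the camera call returned (one of the last four; its "shot" number tells which), for a name from the list of things; names that differ only in an ending like _2 or _b are one class to them, and where a whole thing is asked for, a point or a joint stands for the part that bears it (a point fixed in the world has none). Each returns a list of dicts, best first, with "conf" (0 to 1); they miss things now and then, are a little off and sometimes report something else, mostly with a low value. They report only what shows in the picture. A call takes as long as a camera call.
- env.outline_of(target, picture): "mask" (384x512 bool, what is visible of it) and "bbox" ([centre column, centre row, width, height] in pixels, round what is visible of it).
- env.tip_of(target, picture): "pixel" ([column, row] in pixels: a listed point, or the origin of a listed thing).
The state is a dict: "time_s": time; "q": joint angles; "qvel": joint speeds; "joint_efforts": joint torques, N m; "position": TCP position; "tool_rot": TCP orientation; "ft_force": force on the tool from outside, world axes, zero at the start; "wrist_torque": the same for the moment, N m; "grip_width": finger opening in m; "gripper_force": force on a finger pad.
Only numpy, scipy, OpenCV 4.12 (cv2) and the standard library are available. Lean on these libraries where they do the work, as an engineer would, in place of code of your own. Each camera call takes 0.05 s, during which the arm holds its last target. There are 200 camera calls.

TASK

Fold the empty collapsible crate flat where it stands, so that it can go back on the shelf: with the fingertips push the two short end walls over inwards and down flat onto the floor of the crate first, then push the two long side walls over on top of them until all four lie fully down. Only push and press: do not lift the crate or drag it away, and leave the spray bottle, the tub and the brush alone.

Things in the scene. Friction and masses are not known exactly. Their poses are not given: they have to be found in the camera images.
- crate: White plastic collapsible crate, loose, about 0.7 kg, open-topped, empty: outside 200 mm (its x) by 300 mm (its y) by 105 mm high, 37 mm when folded. Origin: centre of its underside, z up. Four lattice walls, 8 mm thick, hinged at their lower inner edge. Stiff hinges: a wall stays at any angle it is left at; 1 to 2 N at its upper part turns it. Over about 3 N sideways slides the crate.
- end_left (a joint): Short end wall with a hand hole at the crate's +y end, 178 mm wide, 87 mm high, hinge line 142 mm from the crate's centre and 18 mm above the counter; stands between the long sides; folded flat its upper face is 26 mm up. Value: 0 = upright, grows as it tips inwards, 1.571 = fully flat. May start leaning in by up to 0.35.
- end_right (a joint): Short end wall with a hand hole at the crate's -y end, 178 mm wide, 87 mm high, hinge line 142 mm from the crate's centre and 18 mm above the counter; stands between the long sides; folded flat its upper face is 26 mm up. Value: 0 = upright, grows as it tips inwards, 1.571 = fully flat. May start leaning in by up to 0.35.
- side_near (a joint): Long side wall at the crate's -x side (towards the robot), 300 mm long, 76 mm high, hinge line 92 mm from the crate's centre and 29 mm above the counter; folded flat it lies over the ends, upper face 37 mm up. Value: 0 = upright (the start), grows as it tips inwards, 1.571 = fully flat. Cannot go down while an end stands.
- side_far (a joint): Long side wall at the crate's +x side (away from the robot), 300 mm long, 76 mm high, hinge line 92 mm from the crate's centre and 29 mm above the counter; folded flat it lies over the ends, upper face 37 mm up. Value: 0 = upright (the start), grows as it tips inwards, 1.571 = fully flat. Cannot go down while an end stands.
- end_left_top (a point): Middle of the top edge of the +y end wall; it moves with the wall.
- end_right_top (a point): Middle of the top edge of the -y end wall; it moves with the wall.
- side_near_top (a point): Middle of the top edge of the -x side wall; it moves with the wall.
- side_far_top (a point): Middle of the top edge of the +x side wall; it moves with the wall.
- spray: Spray bottle with a trigger head, 72 mm across, 210 mm high, loose, standing to one side of the crate. To be left alone. Origin: centre of its underside.
- tub: Round lidded stain-remover tub, 90 mm across, 95 mm high, loose, standing to one side of the crate. To be left alone. Origin: centre of its underside.
- brush: Wooden scrubbing brush lying bristles down, 50 x 150 x 40 mm, loose, beyond the crate. To be left alone. Origin: centre of its underside, its length along its y.

How it is judged (in metres and radians):
On the way, in this order (a step that is already met when the one before it is completed fails the run):
1. both short end walls are folded down flat (value of joint each of end_left, end_right above 1.47 rad), for 0.2 s.
2. both long side walls are folded down flat on top of them (value of joint each of side_near, side_far above 1.47 rad), for 0.2 s.
At the end, for the whole second after the job is handed in: All four walls lie within about 6 degrees of flat (fold angle over 1.47 rad), the crate rests level on the counter within 50 mm of where it stood, and the spray bottle, tub and brush are within 20 mm of where they were (all of step 1 and all of step 2 and distance of crate from where it was at the start of the episode below 0.05 m and angle between crate's own z axis and vertical below 0.05 rad and height (world z) of crate below 0.006 m and linear speed of crate below 0.02 m/s and distance of each of spray, tub, brush from where it was at the start of the episode below 0.02 m); the robot touches nothing.
It fails at once if a long side is folded in (over 0.6 rad) while an end wall still stands (under 1.2 rad) (value of joint any of side_near, side_far above 0.6 rad and value of joint any of end_left, end_right below 1.2 rad).
It fails at once if the crate is lifted or tipped (over 12 mm or 0.12 rad) (height (world z) of crate above 0.012 m or angle between crate's own z axis and vertical above 0.12 rad).
It fails at once if the crate is dragged more than 80 mm (distance of crate from where it was at the start of the episode above 0.08 m).
It fails at once if a bystander is moved more than 20 mm or knocked over (distance of any of spray, tub, brush from where it was at the start of the episode above 0.02 m or angle between any of spray, tub, brush's own z axis and vertical above 0.3 rad).
It also fails if it takes over 61 s, if anything falls off the work surface, if the arm or the gripper's body presses on something with over 40 N, if the wrist force passes 120 N, or if a joint passes its speed limit or range.

## Working session

There is one attempt and no reset: what is moved stays moved. The work goes in short steps, Python scripts to look and compute and a tool call to move; the robot and the scene stay as the last step left them, time stands still between calls to the robot, and variables do not carry over. Pictures are saved under pics/ and viewed, at most 10 in all, crops included, and the job is handed in when it is done.

Besides the shell and the picture viewer there is one more tool, called after "Call:" as a command line: name --pt "numbers of a row" for each row, then --argument value for the rest. move_arm: Moves the arm, as the interface text tells. Its arguments: {"type":"object","properties":{"plan":{"type":"array"},"squeeze":{"type":"number"}},"required":["plan"]}

```bash
mkdir -p pics
cat > h.py <<'E'
from rig import env
import numpy as np, cv2
def K(p):
    f=192/np.tan(np.radians(p["fov_y"])/2); return np.array([[f,0,p["cx"]],[0,f,p["cy"]],[0,0,1.]])
def ray(p,px):
    u=cv2.undistortPoints(np.array([[px]],float),K(p),np.array(p["distortion"],float))[0,0]
    R=np.array(p["R"]);return -R.T@np.array(p["t"]),R.T@np.array([u[0],u[1],1])
def atz(p,px,z):
    o,d=ray(p,px);return o+d*(z-o[2])/d[2]
def proj(p,X):
    return cv2.projectPoints(np.array(X,float).reshape(-1,3),cv2.Rodrigues(np.array(p["R"],float))[0],np.array(p["t"],float),K(p),np.array(p["distortion"],float))[0][:,0]
E
python3 - <<'E'
from h import *
s=env.observe();print(s["time_s"],s["position"],s["tool_rot"])
P={n:env.get_image(n) for n in("top","scene")}
for n,p in P.items():
    print(n,(-np.array(p["R"]).T@np.array(p["t"])).round(3))
    for t,z in(("crate",0),("end_left_top",.105),("end_right_top",.105),("side_near_top",.105),("side_far_top",.105),("spray",0),("tub",0),("brush",0)):
        r=env.tip_of(t,p)[:2]
        print(t,[(round(a["conf"],2),np.round(a["pixel"]),atz(p,a["pixel"],z).round(3)) for a in r])
cv2.imwrite("pics/a.png",np.hstack([P["top"]["color"],])[:,:,::-1])
cv2.imwrite("pics/b.png",P["scene"]["color"][:,:,::-1])
E
```

```text
0.0 [ 0.20384639 -0.51049968  0.23071084] [[ 9.28733169e-01  3.70748733e-01 -2.77910927e-04]
 [ 3.70748734e-01 -9.28732089e-01  1.44324688e-03]
 [ 2.76977155e-04 -1.44342637e-03 -9.99998920e-01]]
top [0.489 0.    1.077]
crate [(0.85, array([268., 198.]), array([ 0.575, -0.055,  0.   ]))]
end_left_top [(0.86, array([223., 210.]), array([0.537, 0.068, 0.105]))]
end_right_top [(0.53, array([317., 183.]), array([ 0.605, -0.183,  0.105]))]
side_near_top [(0.86, array([280., 232.]), array([ 0.476, -0.081,  0.105]))]
side_far_top [(0.67, array([256., 163.]), array([ 0.66 , -0.021,  0.105]))]
spray [(0.66, array([412., 253.]), array([ 0.411, -0.469,  0.   ]))]
tub [(0.87, array([ 87., 250.]), array([0.429, 0.466, 0.   ]))]
brush [(0.81, array([242., 131.]), array([0.776, 0.018, 0.   ])), (0.57, array([ 90., 249.]), array([0.432, 0.457, 0.   ]))]
scene [1.062 0.422 1.019]
crate [(0.75, array([250., 200.]), array([ 0.581, -0.042,  0.   ]))]
end_left_top [(0.72, array([290., 190.]), array([0.519, 0.067, 0.105]))]
end_right_top [(0.84, array([214., 161.]), array([ 0.606, -0.18 ,  0.105]))]
side_near_top [(0.96, array([266., 157.]), array([ 0.476, -0.074,  0.105])), (0.54, array([249., 197.]), array([ 0.626, -0.004,  0.105]))]
side_far_top [(0.94, array([240., 200.]), array([ 0.652, -0.016,  0.105])), (0.55, array([203., 109.]), array([ 0.467, -0.385,  0.105]))]
spray [(0.7, array([217., 162.]), array([ 0.546, -0.238,  0.   ])), (0.56, array([202., 107.]), array([ 0.395, -0.489,  0.   ]))]
tub [(0.6, array([404., 270.]), array([0.443, 0.459, 0.   ]))]
brush [(0.69, array([222., 252.]), array([0.774, 0.028, 0.   ]))]
```

View pics/a.png

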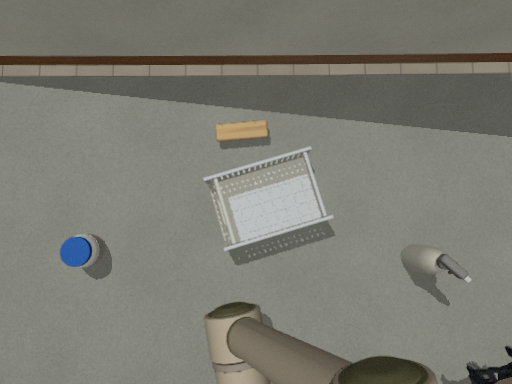

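View pics/b.png

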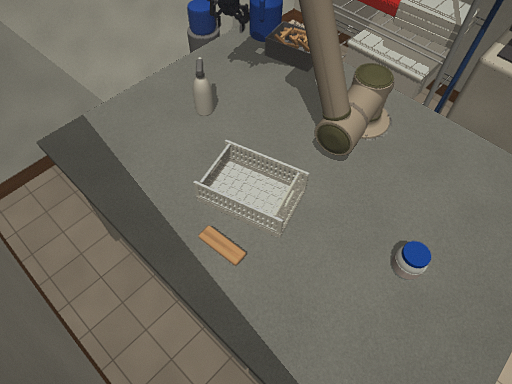

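The top view shows the crate with its near rim running from (228,248) to (331,217) and its far rim from (206,179) to (310,150). The ends lean slightly inwards. The spray is at (420,258), the tub at (80,250) and the brush at (242,131). Next I fit the crate pose and zoom in.

Run:
```python
from h import *
from scipy.optimize import least_squares
p=env.get_image("top");q=env.get_image("scene")
px=[[228,248.5],[331,217.5],[206,179],[310,150]]
Y=[[-.1,.15],[-.1,-.15],[.1,.15],[.1,-.15]]
W=np.array([atz(p,a,.105)[:2] for a in px]);print(W.round(3))
def f(v):
    c,s=np.cos(v[2]),np.sin(v[2]);R=np.array([[c,-s],[s,c]])
    return (np.array(Y)@R.T+v[:2]-W).ravel()
r=least_squares(f,[.57,-.05,0]);print(r.x[:2].round(4),np.degrees(r.x[2]),r.fun.round(4))
c,s=np.cos(r.x[2]),np.sin(r.x[2]);R=np.eye(3);R[:2,:2]=[[c,-s],[s,c]];T=np.r_[r.x[:2],0]
# overlay: rims + ends at hypothesised leans
for n,pp in(("t",p),("s",q)):
    im=pp["color"][:,:,::-1].copy()
    S=5 if n=="t" else 5
    x0,y0,w,h=(195,140,150,115) if n=="t" else (185,130,135,112)
    big=cv2.resize(im[y0:y0+h,x0:x0+w],None,fx=S,fy=S,interpolation=cv2.INTER_CUBIC)
    def line(A,col):
        u=proj(pp,np.array(A)@R.T+T);u=((u-[x0,y0]+.5)*S).astype(int)
        cv2.polylines(big,[u.reshape(-1,1,2)],False,col,1)
    line([[-.1,-.15,.105],[-.1,.15,.105],[.1,.15,.105],[.1,-.15,.105],[-.1,-.15,.105]],(0,0,255))
    line([[-.1,-.15,0],[-.1,.15,0],[.1,.15,0],[.1,-.15,0],[-.1,-.15,0]],(255,0,0))
    for k in(1,-1):
        for th,col in((0,(0,255,255)),(.15,(0,255,0)),(.3,(255,0,255))):
            y=.142-.087*np.sin(th);z=.018+.087*np.cos(th)
            line([[-.089,k*y,z],[.089,k*y,z]],col)
    cv2.imwrite(f"pics/o{n}.png",big)
s_=env.observe();Rt=np.array(s_["tool_rot"])
print("crate in-plane tool yaw: x",np.degrees(np.arctan2(Rt[1,0],Rt[0,0])),"crate x axis",R[:,0].round(3))
```

```text
[[ 0.435  0.056]
 [ 0.513 -0.216]
 [ 0.619  0.114]
 [ 0.695 -0.165]]
[ 0.5655 -0.0529] 15.901480685301099 [-0.0071  0.0081 -0.0028 -0.0086  0.0019  0.0049  0.0079 -0.0043]
crate in-plane tool yaw: x 21.759705111838716 crate x axis [0.962 0.274 0.   ]
```

View pics/ot.png

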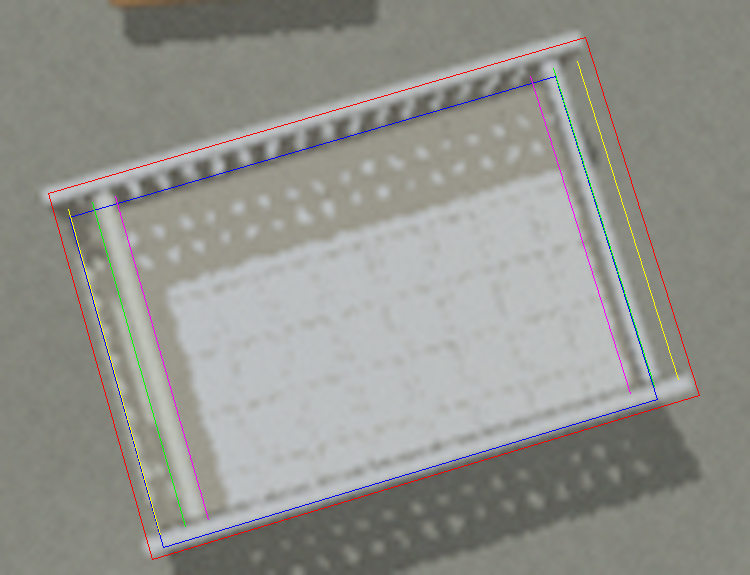

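View pics/os.png

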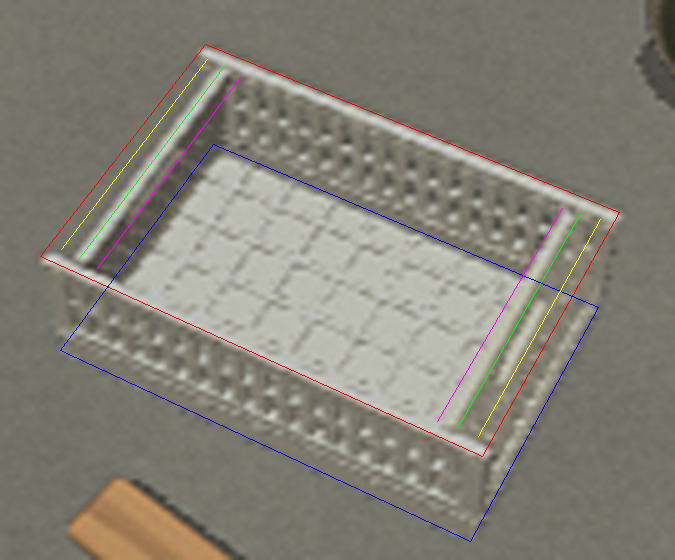

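Overlay: the fitted rim lies within about 1 px (2.4 mm) of the true one, and the true crate sits about 4 mm farther from the robot, so I take centre (0.570, -0.050) and yaw 16.3°. The left end leans in about 0.25 rad and the right about 0.13. The hand hole is about 70 mm wide, so open fingers will straddle it. I'm moving round the spray first.

Call:
move_arm --pt "0 0 -42 14.5 -15.2 -3 1" --pt "0 0 -42 14.5 -15.2 -3 1" --pt "0 0 -42 14.5 -15.2 -3 1" --pt "0 0 -42 14.5 -15.2 -3 1" --pt "0 0 -42 14.5 -15.2 -3 1"

```text
time_s: 1.5
position: [0.2832, -0.3122, 0.2624]
tool_rot: [[0.434, 0.901, 0.001], [0.901, -0.434, -0.001], [-0.0, 0.001, -1.0]]
ft_force: [-0.1, 0.2, 0.3]
grip_width: 0.0856
gripper_force: 0.0
```

```bash
cat >> h.py <<'E'
C=np.array([.570,-.050,0]);YAW=np.radians(16.3)
RC=np.array([[np.cos(YAW),-np.sin(YAW),0],[np.sin(YAW),np.cos(YAW),0],[0,0,1]])
def st():
    s=env.observe();R=np.array(s["tool_rot"]);y=np.degrees(np.arctan2(R[1,0],R[0,0]))
    print("t",s["time_s"],"crate-frame TCP mm",((np.array(s["position"])-C)@RC*1000).round(1),"yaw rel crate",round(y-16.3,2),"F crate",(np.array(s["ft_force"])@RC).round(1),"q6",np.round(s["q"][5],1))
    return s
def to(X):
    s=env.observe();print("tool shift cm",((RC@np.array(X)/1000+C-np.array(s["position"]))@np.array(s["tool_rot"])*100).round(2))
E
python3 - <<'E'
from h import *
s=st();print(s["position"]);W=RC.T@(np.array([.40,-.14,.25])-C)*1000;to(W);to([0,-185,220])
E
```

```text
t 1.5 crate-frame TCP mm [-348.9 -171.2  262.4] yaw rel crate 47.98 F crate [0.  0.3 0.3] q6 -38.3
[ 0.28319614 -0.3122393   0.26242111]
tool shift cm [20.59  3.05  1.24]
tool shift cm [22.33 26.83  4.27]
```

Call:
move_arm --pt "0 0 -42 15.5 18.5 2 1" --pt "0 0 -42 15.5 18.5 2 1" --pt "0 0 -42 15.5 18.5 2 1" --pt "0 0 -42 15.5 18.5 2 1" --pt "0 0 -42 15.5 18.5 2 1"

```text
time_s: 2.0
position: [0.519, -0.2575, 0.241]
tool_rot: [[-0.278, 0.961, 0.0], [0.961, 0.278, 0.0], [0.0, 0.0, -1.0]]
ft_force: [0.2, -1.8, 1.0]
grip_width: 0.0853
gripper_force: 0.0
```

Run:
```python
from h import *
st();to([0,-175,180])
```

```text
t 2.0 crate-frame TCP mm [-107.2 -184.8  241. ] yaw rel crate 89.86 F crate [-0.4 -1.8  1. ] q6 -54.2
tool shift cm [ 1.01 10.72  6.1 ]
```

Call:
move_arm --pt "0 0 0 0.6 5 0 1" --pt "0 0 0 0.6 10 0 1" --pt "0 0 0 0.6 10.7 5 1" --pt "0 0 0 0.6 10.7 10 1" --pt "0 0 0 0.6 10.7 15.9 1"

```text
time_s: 2.5
position: [0.6183, -0.2233, 0.09]
tool_rot: [[-0.273, 0.962, 0.0], [0.962, 0.273, -0.0], [-0.0, 0.0, -1.0]]
ft_force: [1.3, -0.7, -0.2]
grip_width: 0.0851
gripper_force: 0.0
```

Run:
```python
from h import *
st();p=env.get_image("scene");cv2.imwrite("pics/c.png",cv2.resize(p["color"][120:260,160:340,::-1],None,fx=4,fy=4,interpolation=2))
```

```text
t 2.5 crate-frame TCP mm [  -2.2 -179.9   90. ] yaw rel crate 89.51 F crate [ 1.1 -1.1 -0.2] q6 -46.0
```

View pics/c.png

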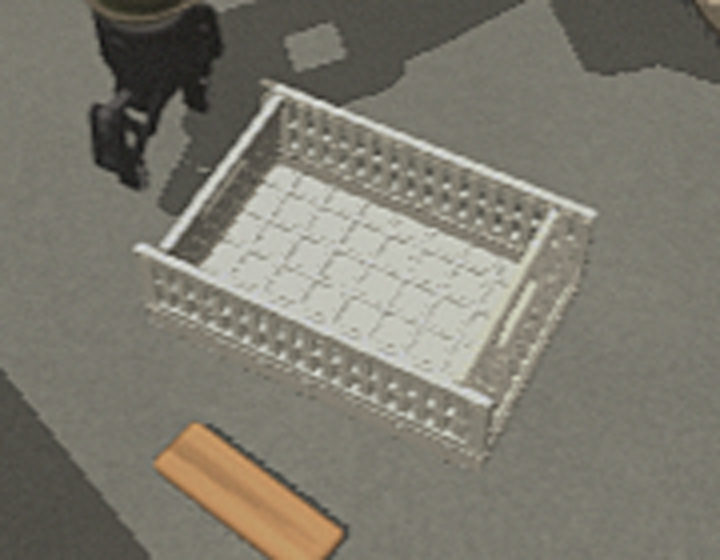

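Run:
```python
from h import *
p=env.get_image("scene")
for x in(42,57):
  for z in(77,90,103): print(x,z,((proj(p,[RC@np.array([x,y,z])/1000+C for y in(-191,-169)])-[160,120])*4).round(0).tolist())
st()
```

```text
42 77 [[129.0, 200.0], [152.0, 210.0]]
42 90 [[127.0, 190.0], [151.0, 200.0]]
42 103 [[125.0, 180.0], [149.0, 190.0]]
57 77 [[119.0, 213.0], [142.0, 223.0]]
57 90 [[117.0, 203.0], [140.0, 213.0]]
57 103 [[115.0, 193.0], [138.0, 203.0]]
t 2.6 crate-frame TCP mm [  -5.  -177.7   85.2] yaw rel crate 89.46 F crate [-1.2 -0.3  0.4] q6 -46.0
```

Call:
move_arm --pt "0 0 0 0 0.3 1.2 1" --pt "0 0 0 0.8 0.3 1.2 1" --pt "0 0 0 1.6 0.3 1.2 1" --pt "0 0 0 2.4 0.3 1.2 1" --pt "0 0 0 3.2 0.3 1.2 1"

```text
time_s: 3.1
position: [0.6124, -0.1914, 0.0812]
tool_rot: [[-0.272, 0.962, 0.002], [0.962, 0.272, -0.001], [-0.001, 0.002, -1.0]]
ft_force: [-0.3, -0.3, -0.2]
grip_width: 0.0856
gripper_force: 0.0
```

Run:
```python
from h import *
st()
```

```text
t 3.1 crate-frame TCP mm [   1.  -147.6   81.2] yaw rel crate 89.48 F crate [-0.3 -0.2 -0.2] q6 -43.7
```

Call:
move_arm --pt "0 0 0 0.4 0 0 1" --pt "0 0 0 0.8 0 0.1 1" --pt "0 0 0 1.2 0 0.2 1" --pt "0 0 0 1.7 0 0.4 1" --pt "0 0 0 2.2 0 0.6 1"

```text
time_s: 3.6
position: [0.6061, -0.1708, 0.0737]
tool_rot: [[-0.271, 0.962, -0.0], [0.962, 0.271, -0.0], [-0.0, -0.0, -1.0]]
ft_force: [-0.1, -0.2, 1.4]
grip_width: 0.085
gripper_force: 0.6
```

Run:
```python
from h import *
st();p=env.get_image("top")
for t in("crate","end_right_top"):
  a=env.tip_of(t,p)[:1]
  print(t,[((atz(p,b["pixel"],0.0 if t=="crate" else .09)-C)@RC*1000) for b in a])
```

```text
t 3.6 crate-frame TCP mm [   0.8 -126.1   73.7] yaw rel crate 89.45 F crate [-0.1 -0.2  1.4] q6 -42.2
crate [array([2.76728492, 0.70317054, 0.        ])]
end_right_top [array([  4.64739729, 492.94787887,  90.        ])]
```

Call:
move_arm --pt "0 0 0 0.6 0 0.4 1" --pt "0 0 0 1.2 0 0.9 1" --pt "0 0 0 1.8 0 1.4 1" --pt "0 0 0 2.4 0 1.9 1" --pt "0 0 0 2.9 0 2.4 1"

```text
time_s: 4.25
position: [0.5981, -0.1425, 0.0493]
tool_rot: [[-0.272, 0.962, -0.0], [0.962, 0.272, 0.0], [0.0, -0.0, -1.0]]
ft_force: [-0.2, -1.4, 0.9]
grip_width: 0.0852
gripper_force: 0.5
```

Run:
```python
from h import *
st();p=env.get_image("scene");cv2.imwrite("pics/d.png",cv2.resize(p["color"][120:260,160:340,::-1],None,fx=3,fy=3,interpolation=2))
```

```text
t 4.25 crate-frame TCP mm [  1.  -96.7  49.3] yaw rel crate 89.48 F crate [-0.6 -1.3  0.9] q6 -40.2
```

View pics/d.png

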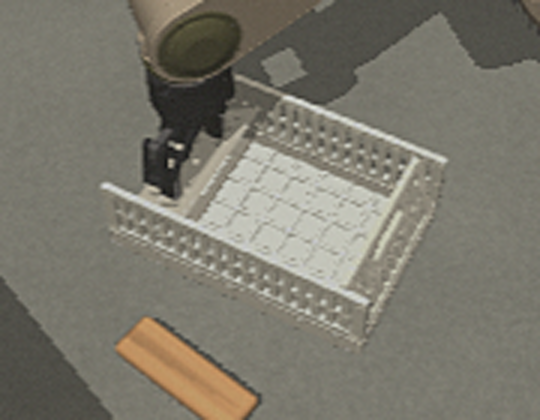

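The right end is tipped about 1 rad, with both fingers on its outer face, and the crate has not moved. I'll press it down the rest of the way.

Call:
move_arm --pt "0 0 0 0.5 0 0.9 1" --pt "0 0 0 0.9 0 1.8 1" --pt "0 0 0 1.1 0 2.7 1" --pt "0 0 0 1.2 0 3.6 1" --pt "0 0 0 1.2 0 3.8 1"

```text
time_s: 4.8
position: [0.595, -0.1312, 0.0125]
tool_rot: [[-0.272, 0.962, -0.0], [0.962, 0.272, 0.0], [0.0, -0.0, -1.0]]
ft_force: [-7.5, 4.7, 26.2]
grip_width: 0.0854
gripper_force: 12.9
```

Run:
```python
from h import *
st()
```

```text
t 4.8 crate-frame TCP mm [  1.2 -84.9  12.5] yaw rel crate 89.46 F crate [-5.9  6.6 26.2] q6 -39.3
```

Call:
move_arm --pt "0 0 0 0 0 -5 1" --pt "0 0 0 0 0 -10 1" --pt "0 0 0 3 0 -13 1" --pt "0 0 0 7.5 0 -13.5 1" --pt "0 0 0 12 0 -13.5 1"

```text
time_s: 5.3
position: [0.5625, -0.0154, 0.1476]
tool_rot: [[-0.27, 0.963, 0.003], [0.963, 0.27, -0.001], [-0.001, 0.002, -1.0]]
ft_force: [-0.1, 0.5, -0.1]
grip_width: 0.0855
gripper_force: 0.0
```

Call:
move_arm --pt "0 0 0 4.5 0 0 1" --pt "0 0 0 9 0 0 1" --pt "0 0 0 13 0 0 1" --pt "0 0 0 14.3 0 0 1" --pt "0 0 0 14.3 0 0 1"

```text
time_s: 5.8
position: [0.5233, 0.1227, 0.1465]
tool_rot: [[-0.274, 0.962, -0.0], [0.962, 0.274, -0.0], [0.0, -0.0, -1.0]]
ft_force: [-0.3, -0.8, -0.5]
grip_width: 0.0857
gripper_force: 0.0
```

Run:
```python
from h import *
st();p=env.get_image("scene");cv2.imwrite("pics/e.png",cv2.resize(p["color"][120:260,160:340,::-1],None,fx=3,fy=3,interpolation=2))
```

```text
t 5.8 crate-frame TCP mm [  3.6 178.9 146.5] yaw rel crate 89.6 F crate [-0.5 -0.6 -0.5] q6 -15.3
```

View pics/e.png

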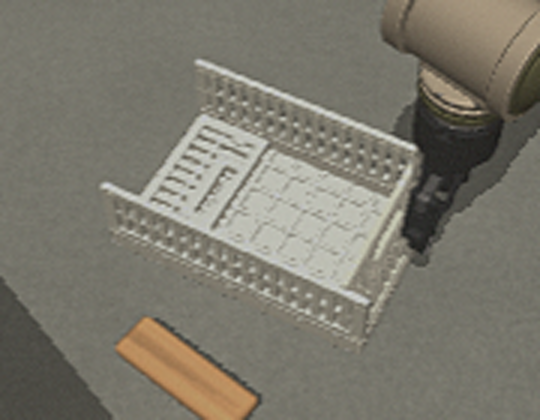

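The right end lies flat and the gripper is beyond the left end. Same stroke here, mirrored.

Call:
move_arm --pt "0 0 0 0 -0.3 4 1" --pt "0 0 0 0 -0.3 7.4 1" --pt "0 0 0 -0.9 -0.3 7.4 1" --pt "0 0 0 -1.8 -0.3 7.4 1" --pt "0 0 0 -2.7 -0.3 7.4 1"

```text
time_s: 6.35
position: [0.5297, 0.093, 0.0745]
tool_rot: [[-0.27, 0.963, 0.003], [0.963, 0.27, -0.0], [-0.001, 0.003, -1.0]]
ft_force: [-0.3, 0.0, 0.1]
grip_width: 0.0853
gripper_force: 0.0
```

Run:
```python
from h import *
st()
```

```text
t 6.35 crate-frame TCP mm [  1.5 148.6  74.5] yaw rel crate 89.39 F crate [-0.3  0.1  0.1] q6 -18.3
```

Call:
move_arm --pt "0 0 0 -0.7 0 0 1" --pt "0 0 0 -1.4 0 0.1 1" --pt "0 0 0 -2.0 0 0.3 1" --pt "0 0 0 -2.6 0 0.5 1" --pt "0 0 0 -3.2 0 0.8 1"

```text
time_s: 6.85
position: [0.5371, 0.0636, 0.0649]
tool_rot: [[-0.272, 0.962, 0.001], [0.962, 0.272, 0.0], [-0.0, 0.001, -1.0]]
ft_force: [1.4, 0.8, 1.6]
grip_width: 0.0853
gripper_force: 0.6
```

Call:
move_arm --pt "0 0 0 -0.4 0 0.3 1" --pt "0 0 0 -0.8 0 0.7 1" --pt "0 0 0 -1.2 0 1.1 1" --pt "0 0 0 -1.6 0 1.4 1" --pt "0 0 0 -2.0 0 1.8 1"

```text
time_s: 7.35
position: [0.5421, 0.0446, 0.0464]
tool_rot: [[-0.272, 0.962, -0.001], [0.962, 0.272, 0.0], [0.0, -0.001, -1.0]]
ft_force: [1.2, 1.4, -0.2]
grip_width: 0.0853
gripper_force: 0.5
```

Run:
```python
from h import *
st()
```

```text
t 7.35 crate-frame TCP mm [-0.2 98.6 46.4] yaw rel crate 89.47 F crate [ 1.6  1.  -0.2] q6 -23.6
```

Now press down to TCP z of about 12 mm, then lift.

Call:
move_arm --pt "0 0 0 -0.5 0 0.8 1" --pt "0 0 0 -0.9 0 1.6 1" --pt "0 0 0 -1.2 0 2.5 1" --pt "0 0 0 -1.3 0 3.3 1" --pt "0 0 0 -1.3 0 3.5 1"

```text
time_s: 7.85
position: [0.546, 0.0317, 0.0124]
tool_rot: [[-0.272, 0.962, 0.001], [0.962, 0.272, -0.001], [-0.001, 0.0, -1.0]]
ft_force: [-8.4, -2.3, 27.3]
grip_width: 0.0857
gripper_force: 13.9
```

Run:
```python
from h import *
st()
```

```text
t 7.85 crate-frame TCP mm [-0.1 85.2 12.4] yaw rel crate 89.47 F crate [-8.7  0.2 27.3] q6 -24.8
```

Call:
move_arm --pt "0 0 0 0 0 -5 1" --pt "0 0 0 0 0 -10 1" --pt "0 0 8 -1 -1 -14 1" --pt "0 0 16 -5 -3 -14.5 1" --pt "0 0 24 -8.5 -5 -14.5 1"

```text
time_s: 8.35
position: [0.521, -0.0642, 0.1581]
tool_rot: [[0.147, 0.989, 0.003], [0.989, -0.147, -0.001], [-0.001, 0.003, -1.0]]
ft_force: [0.5, -0.1, -0.2]
grip_width: 0.0854
gripper_force: 0.0
```

Run:
```python
from h import *
st();to([-140,0,150])
```

```text
t 8.35 crate-frame TCP mm [-5.100e+01  1.000e-01  1.581e+02] yaw rel crate 65.24 F crate [ 0.5 -0.2 -0.2] q6 -11.5
tool shift cm [-3.74 -8.08  0.79]
```

Call:
move_arm --pt "0 0 8.5 -1.9 -4 0.4 1" --pt "0 0 17 -3.7 -8 0.8 1" --pt "0 0 25.5 -3.7 -8 0.8 1" --pt "0 0 34 -3.7 -8 0.8 1" --pt "0 0 42 -3.7 -8 0.8 1"

```text
time_s: 8.85
position: [0.436, -0.0885, 0.1485]
tool_rot: [[0.773, 0.635, -0.0], [0.635, -0.773, 0.0], [-0.0, -0.0, -1.0]]
ft_force: [0.1, 0.7, 0.5]
grip_width: 0.0854
gripper_force: 0.0
```

Call:
move_arm --pt "0 0 8 0 0 0 1" --pt "0 0 16 0 0 0 1" --pt "0 0 23 0 0 0 1" --pt "0 0 23 0 0 0 1"

```text
time_s: 9.25
position: [0.4362, -0.0883, 0.1484]
tool_rot: [[0.958, 0.287, -0.001], [0.287, -0.958, 0.0], [-0.0, -0.0, -1.0]]
ft_force: [0.5, -0.4, 0.2]
grip_width: 0.0854
gripper_force: 0.0
```

Run:
```python
from h import *
st();to([-140,0,70])
p=env.get_image("top");big=cv2.resize(p["color"][140:260,190:340,::-1],None,fx=4,fy=4,interpolation=2)
A=[[-.1,-.15,.105],[-.1,.15,.105],[.1,.15,.105],[.1,-.15,.105],[-.1,-.15,.105]]
u=((proj(p,np.array(A)@RC.T+C)-[190,140]+.5)*4).astype(int)
cv2.polylines(big,[u.reshape(-1,1,2)],False,(0,0,255),1)
cv2.imwrite("pics/f.png",big)
```

```text
t 9.25 crate-frame TCP mm [-139.2    0.8  148.4] yaw rel crate 0.4 F crate [ 0.4 -0.5  0.2] q6 46.5
tool shift cm [-0.08  0.09  7.84]
```

View pics/f.png

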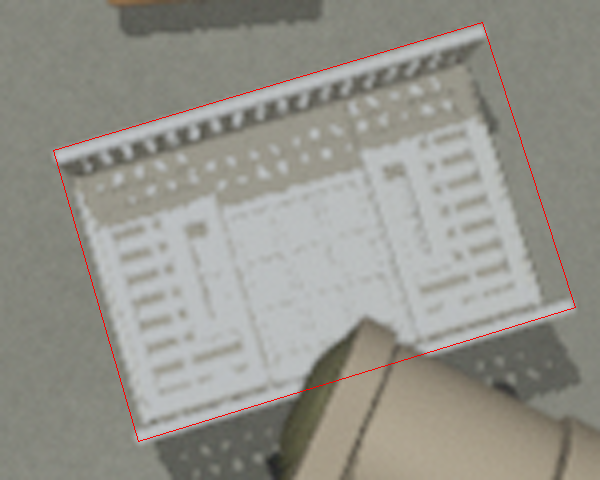

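Both ends lie flat and the crate has not moved. Next, the near side.

Call:
move_arm --pt "0 0 0 0 0 4 1" --pt "0 0 0 0 0 7.2 1" --pt "0 0 0 1 0 7.2 1" --pt "0 0 0 2 0 7.2 1" --pt "0 0 0 2.8 0 7.2 1"

```text
time_s: 9.8
position: [0.4649, -0.0803, 0.0783]
tool_rot: [[0.957, 0.29, 0.002], [0.29, -0.957, -0.001], [0.002, 0.002, -1.0]]
ft_force: [-0.4, -1.7, 1.3]
grip_width: 0.0855
gripper_force: 0.9
```

Call:
move_arm --pt "0 0 0 0.6 0 0 1" --pt "0 0 0 1.2 0 0 1" --pt "0 0 0 1.8 0 0 1" --pt "0 0 0 2.5 0 0.2 1" --pt "0 0 0 3.2 0 0.5 1"

```text
time_s: 10.3
position: [0.4945, -0.0709, 0.072]
tool_rot: [[0.958, 0.288, 0.001], [0.288, -0.958, -0.0], [0.001, 0.0, -1.0]]
ft_force: [-1.0, -1.5, 2.6]
grip_width: 0.0856
gripper_force: 0.8
```

Run:
```python
from h import *
st()
```

```text
t 10.3 crate-frame TCP mm [-78.3   1.1  72. ] yaw rel crate 0.46 F crate [-1.3 -1.1  2.6] q6 51.5
```

Call:
move_arm --pt "0 0 0 0.8 0 0.5 1" --pt "0 0 0 1.6 0 1.1 1" --pt "0 0 0 2.1 0 1.7 1" --pt "0 0 0 2.5 0 2.2 1" --pt "0 0 0 2.8 0 2.7 1"

```text
time_s: 10.8
position: [0.5209, -0.0628, 0.0443]
tool_rot: [[0.957, 0.289, -0.0], [0.289, -0.957, 0.0], [-0.0, -0.0, -1.0]]
ft_force: [-0.0, -0.4, 1.1]
grip_width: 0.0854
gripper_force: 0.6
```

Call:
move_arm --pt "0 0 0 0.2 0 0.5 1" --pt "0 0 0 0.5 0 1.1 1" --pt "0 0 0 0.6 0 1.6 1" --pt "0 0 0 0.7 0 2.0 1" --pt "0 0 0 0.7 0 2.2 1"

```text
time_s: 11.3
position: [0.5273, -0.0609, 0.0235]
tool_rot: [[0.958, 0.288, 0.0], [0.288, -0.958, -0.0], [0.0, 0.0, -1.0]]
ft_force: [-6.5, 2.0, 27.3]
grip_width: 0.0856
gripper_force: 14.1
```

Run:
```python
from h import *
st()
```

```text
t 11.3 crate-frame TCP mm [-44.    1.5  23.5] yaw rel crate 0.46 F crate [-5.6  3.8 27.3] q6 53.9
```

Call:
move_arm --pt "0 0 0 0 0 -5 1" --pt "0 0 0 0 0 -10 1" --pt "0 0 0 2 0 -12.5 1" --pt "0 0 0 6.5 0 -12.5 1" --pt "0 0 0 11 0 -12.5 1"

```text
time_s: 11.8
position: [0.6337, -0.029, 0.1492]
tool_rot: [[0.958, 0.287, 0.002], [0.287, -0.958, -0.0], [0.002, 0.001, -1.0]]
ft_force: [-0.0, -0.9, -0.1]
grip_width: 0.0852
gripper_force: 0.0
```

Call:
move_arm --pt "0 0 0 4 0 0 1" --pt "0 0 0 7.6 0 0 1" --pt "0 0 0 7.6 0 0 1"

```text
time_s: 12.1
position: [0.7076, -0.0059, 0.1459]
tool_rot: [[0.957, 0.29, -0.0], [0.29, -0.957, 0.001], [-0.0, -0.001, -1.0]]
ft_force: [-1.3, 0.2, -0.4]
grip_width: 0.0851
gripper_force: 0.0
```

Run:
```python
from h import *
st();p=env.get_image("scene");cv2.imwrite("pics/g.png",cv2.resize(p["color"][120:270,160:340,::-1],None,fx=3,fy=3,interpolation=2))
```

```text
t 12.1 crate-frame TCP mm [144.5   3.7 145.9] yaw rel crate 0.56 F crate [-1.2  0.5 -0.4] q6 63.1
```

View pics/g.png

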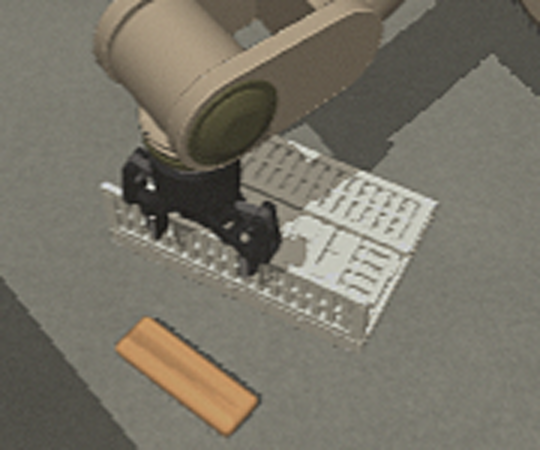

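The near side is flat. The gripper is beyond the far wall and clear of the brush. Now I'll lower it and push back towards the robot.

Call:
move_arm --pt "0 0 0 0 0 4 1" --pt "0 0 0 0 0 7 1" --pt "0 0 0 -1 0 7 1" --pt "0 0 0 -2 0 7 1" --pt "0 0 0 -3 0 7 1"

```text
time_s: 12.65
position: [0.6751, -0.0164, 0.0777]
tool_rot: [[0.958, 0.288, -0.001], [0.288, -0.958, 0.0], [-0.001, -0.0, -1.0]]
ft_force: [0.8, -0.5, -0.4]
grip_width: 0.0854
gripper_force: 0.0
```

Run:
```python
from h import *
st()
```

```text
t 12.65 crate-frame TCP mm [110.3   2.7  77.7] yaw rel crate 0.43 F crate [ 0.7 -0.7 -0.4] q6 61.9
```

Call:
move_arm --pt "0 0 0 -0.6 0 0 1" --pt "0 0 0 -1.2 0 0 1" --pt "0 0 0 -1.8 0 0.1 1" --pt "0 0 0 -2.5 0 0.3 1" --pt "0 0 0 -3.2 0 0.6 1"

```text
time_s: 13.15
position: [0.6455, -0.0254, 0.0719]
tool_rot: [[0.957, 0.288, 0.0], [0.288, -0.957, -0.0], [0.0, 0.0, -1.0]]
ft_force: [1.6, -0.9, 1.8]
grip_width: 0.0853
gripper_force: 0.8
```

Call:
move_arm --pt "0 0 0 -0.8 0 0.5 1" --pt "0 0 0 -1.6 0 1.1 1" --pt "0 0 0 -2.1 0 1.7 1" --pt "0 0 0 -2.5 0 2.2 1" --pt "0 0 0 -2.8 0 2.7 1"

```text
time_s: 13.65
position: [0.6187, -0.0334, 0.0443]
tool_rot: [[0.958, 0.288, -0.001], [0.288, -0.958, 0.0], [-0.001, -0.0, -1.0]]
ft_force: [-0.1, 0.8, 2.4]
grip_width: 0.0856
gripper_force: 0.7
```

Run:
```python
from h import *
st()
```

```text
t 13.65 crate-frame TCP mm [51.4  2.3 44.3] yaw rel crate 0.46 F crate [0.2 0.8 2.4] q6 59.2
```

Call:
move_arm --pt "0 0 0 -0.2 0 0.5 1" --pt "0 0 0 -0.5 0 1.1 1" --pt "0 0 0 -0.6 0 1.6 1" --pt "0 0 0 -0.7 0 2.0 1" --pt "0 0 0 -0.7 0 2.2 1"

```text
time_s: 14.15
position: [0.6123, -0.0353, 0.0236]
tool_rot: [[0.957, 0.289, -0.0], [0.289, -0.957, -0.0], [-0.0, 0.0, -1.0]]
ft_force: [-8.4, 1.2, 24.1]
grip_width: 0.0855
gripper_force: 11.6
```

Call:
move_arm --pt "0 0 0 -0.7 0 -4 1" --pt "0 0 0 -4 0 -8 1" --pt "0 0 0 -9 0 -12 1" --pt "0 0 0 -14 0 -14 1" --pt "0 0 0 -19 0 -14 1"

```text
time_s: 14.65
position: [0.447, -0.0855, 0.1626]
tool_rot: [[0.957, 0.289, 0.004], [0.289, -0.957, -0.002], [0.003, 0.003, -1.0]]
ft_force: [-0.1, -1.4, 0.1]
grip_width: 0.0855
gripper_force: 0.0
```

Run:
```python
from h import *
st();p=env.get_image("scene");a=p["color"][100:290,160:430,::-1]
cv2.imwrite("pics/i.png",cv2.resize(a,None,fx=2.9,fy=2.9,interpolation=2))
```

```text
t 14.65 crate-frame TCP mm [-128.     0.4  162.6] yaw rel crate 0.52 F crate [-0.5 -1.3  0.1] q6 47.4
```

View pics/i.png

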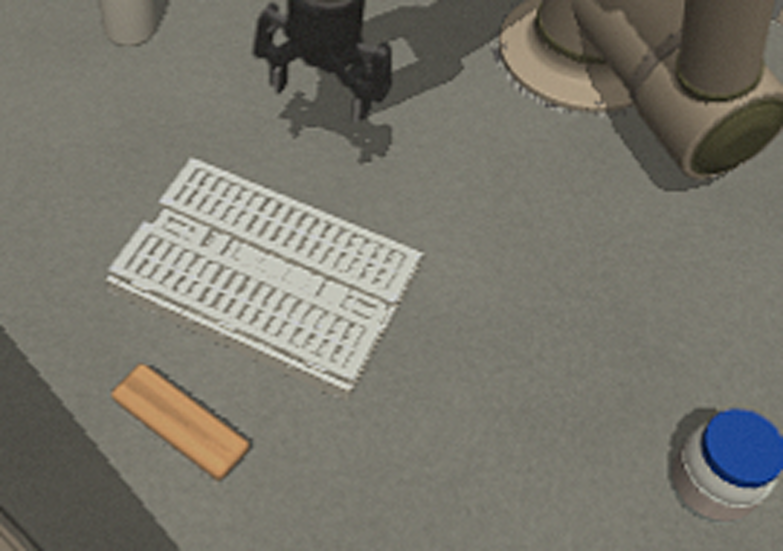

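All four walls lie flat, the bystanders have not moved, and the gripper is clear.

```bash
python3 -c "
from rig import env
print(env.close_job())"
```

```text
the job is handed in; nothing more can be done
None
```

The crate is folded flat where it stood: the two end walls went down first, then the two long sides on top, with the spray bottle, tub and brush untouched. I handed the job in at about 14.7 s; the hand-in returned no verdict.

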